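# Hang the headset on the rail of the repair bench

## Task

The parts case stands in front of the headset rail, where the headset has to hang: first slide it sideways along the bench into the white taped outline, so that all of it stands inside the lines. Then hang the headset over the rail under the small shelf, one ear cup in front of the rail and one behind, lowering it on rather than dropping it, and leave it hanging level and free of everything else. Do not strike the rack, and leave the bottle, the solder spool and the phone where they are.

Things in the scene. Friction and masses are not known exactly. Their poses are not given: they have to be found in the camera images.
- rack: Fixed steel rack. Origin on the bench below the middle of its rail; x to its back (away from the robot), y along the rail. Posts 16 mm thick at x = 0 and 85, y = +-130 mm; feet 8 mm high, 34 wide, x -15 to 100 mm. White shelf board x -30 to 100, y +-150 mm, underside 425 mm up: it overhangs the rail, so a tool pointing straight down does not fit; one leaning back about 30 deg towards -x does.
- rail_mid (a point): Middle of the rail's centre line. The rail is a steel bar of 16 mm diameter along the rack's y, 157 mm above the bench (top at 165 mm), 244 mm clear between the posts. Axes as the rack's.
- headset: Black headset, 220 g, standing upright on two square ear cups. Origin midway between the cups at their undersides; x cup to cup, y across the band, z up; symmetrical. 142 (x) by 52 (y) by 144 mm high. Cups 58 high, from 45 to 71 mm either side of the middle. Band: strip 26 wide (y), 9 thick, centre line (x, z) = (66, 45), (66, 88), (48, 119), (18, 139.5) mm, mirrored to -x.
- headset_crown (a point): Underside of the band at the middle of the headset's crown, 135 mm above the headset's origin; it rests on the rail when the headset hangs. Axes as the headset's.
- headset_shoulder (a point): Centre of the band's sloping shoulder on the headset's -x side, at (-33, 0, 129) mm. The strip slopes 34 deg here, rising towards +x: a tool leaning back 25 to 40 deg towards -x meets it about square. Gripped here across its 26 mm width, the fingers stay clear of the rail. Axes as the headset's.
- case: Closed grey plastic parts case, 100 mm (x) by 150 mm (y) by 55 mm high, about 0.45 kg, with two steel latches on the -x side. Origin at the centre of its underside, z up. At the start it stands just in front of the rail's middle with its long side along the rail, where it blocks the front ear cup. Too wide to grasp: push it on an end.
- bay: Outline of 8 mm wide white tape on the bench, 140 mm (x) by 190 mm (y) inside, the parking place of the case. In front of the rack, left or right of the case's starting place. Origin at its centre on the bench; axes parallel to the rack's.
- bottle: Bystander: white plastic bottle, 52 mm diameter, 120 mm high, upright. Origin under its centre.
- spool: Bystander: solder spool, 64 mm diameter, 52 mm high, standing on its flange. Origin under its centre.
- phone: Bystander: black phone lying flat, 72 mm (x) by 150 mm (y) by 9 mm. Origin at the centre of its underside.
Mind the look-alikes: they are no part of the job. What is shaped like the headset but brown or orange is not meant.

How it is judged (in metres and radians):
On the way, in this order (a step that is already met when the one before it is completed fails the run):
1. the parts case stands inside the taped outline (x of case in the frame of bay between -0.022 and 0.022 m and y of case in the frame of bay between -0.022 and 0.022 m and angle between the x axis of case and the x axis of bay, either way round below 0.3 rad and angle between case's own z axis and vertical below 0.06 rad and linear speed of case below 0.02 m/s), for 0.2 s.
2. the headset hangs astride the rail (x of headset_crown in the frame of rail_mid between -0.035 and 0.035 m and y of headset_crown in the frame of rail_mid between -0.11 and 0.11 m and z of headset_crown in the frame of rail_mid between -0.005 and 0.022 m and angle between headset's own z axis and vertical below 0.35 rad and angle between the x axis of headset and the x axis of rack, either way round below 0.4 rad and contact force between headset and rack above 0.5 N), for 0.2 s.
At the end, for the whole second after the job is handed in: Case flat and still in the outline: centre within 22 mm of its centre along each side, 0.3 rad of parallel. Headset released, still, astride the rail: crown within 35 mm front to back, 110 mm of mid-rail, -5 to 22 mm above its axis; within 0.35 rad of upright, 0.4 of square; not touching the case (all of step 1 and all of step 2 and contact force between headset and case below 0.1 N and contact force between headset and the fingers below 0.05 N and linear speed of headset below 0.03 m/s and angular speed of headset below 0.3 rad/s).
It fails at once if the bottle is moved by more than 30 mm (distance of bottle from where it was at the start of the episode above 0.03 m).
It fails at once if the spool is moved by more than 30 mm (distance of spool from where it was at the start of the episode above 0.03 m).
It fails at once if the phone is moved by more than 30 mm (distance of phone from where it was at the start of the episode above 0.03 m).
It fails at once if the headset is dropped (moves faster than 0.6 m/s while the fingers do not touch it) (contact force between headset and the fingers below 0.01 N and linear speed of headset above 0.6 m/s).
It fails at once if the robot strikes the rack with more than 20 N (contact force between any of the arm, the fingers and rack above 20 N).
It also fails if it takes over 69 s, if anything falls off the work surface, if the arm or the gripper's body presses on something with over 40 N, if the wrist force passes 120 N, or if a joint passes its speed limit or range.

## Robot

A 6-joint arm with a two-finger parallel gripper is mounted at the origin on the work surface. World frame = base frame: x ahead of the robot, y to its left, z up, the work surface at z = 0. Lengths are in mm, angles in rad, forces in N, time in s.
With the tool pointing down it reaches from about 300 to 950 mm from the base axis. Payload 3.1 kg.
Tool frame: the origin (TCP) lies between the finger pads, 19 mm behind the fingertips; this is the grasp point; z points along the fingers, y is the direction in which the jaws open and shut (so a half turn about z gives the same grasp; the last joint's range is limited). The gripper opens to 85 mm and grips with 20 to 120 N. Pads are 22 mm wide; open, the fingers measure 114 mm over their backs; the gripper's body (76 mm by 85 mm) begins 54 mm behind the grasp point. The pads swing forward as they close: fully open they stand 13 mm farther back than shut.
Start: joints at [-1.312, 0.308, 1.634, -0, 1.2, -0.07], TCP at [201.791, -591.534, 249.972] pointing down, gripper open.
Joint ranges: [-3.06, 3.06], [-0.79, 1.96], [0.05, 2.63], [-1.19, 4.34], [0.05, 2.64], [-2.94, 2.94]. Speed limits (rad/s): [2.79, 2.79, 3.14, 3.14, 3.14, 3.14].

## Interface

Orientations are given as a unit quaternion [x, y, z, w].
In Python, from workcell import monitor, eyes, manip gives the robot as it stands.
- The arm moves only by the shell command python3 -m creep 'ROWS'. ROWS is a JSON object of lists of equal length, an entry for each row: "dp": the shift along the world's x, y, z in units of 10 cm (1.0 is 10 cm), a list of three; "twist": the turn, a rotation vector about the world's x, y, z in units of 30 degrees (1.0 is 30 degrees), a list of three; "claw": the closure, from 0 (fully open) to 1 (shut). In form: {"dp": [[dx, dy, dz], ...], "twist": [[wx, wy, wz], ...], "claw": [claw, ...]}. A call has 1 to 8 rows; each row is the pose to reach, as a shift and turn from the pose commanded when the call began; what a row does not reach only later rows make up. A row lasts 1/10 s, in which the tool goes at most 50 mm and 8.59 degrees, less where a joint would pass 70% of its speed; a pose out of reach is approached as far as the arm can. A call with a number of a shift or a turn outside -1 to 1 is refused whole. A call with a gripper value outside its range is refused whole. The fingers move at their own pace and stop on an object; the grip force is fixed at half the most. Time passes only in rows, so rows that repeat a pose let the fingers close. It gives the time, the measured TCP pose, the force and the opening at its end, in the units of the state.
- monitor.read_state(): the state, without advancing time (a new reading comes with each control period).
- eyes.grab_frame(name): name is "side" or "top" or "wrist"; returns the picture (400x640x3 uint8, blue, green, red); there is no depth.
- eyes.camera_params(name): a dict with "intrinsics" (3x3 intrinsics, pixels), "R" (3x3) and "t" (3): a world point X has camera coordinates R X + t; the wrist camera has in their place "mount" (4x4, takes a point from camera to tool coordinates, whose origin is the TCP and whose axes are the flange's). Camera axes: x right, y down, z forward; pixel columns grow to the right and rows downward; lengths in mm; the calibration is good to about 2 mm. A picture is of the moment at which its call begins: read the wrist's pose just before it. camera_params takes no time and is no camera call.
- manip.hand_in(): hands the job in, once; it reports no verdict.
The state is a dict: "clock": time; "joint_pos": joint angles; "dq": joint speeds; "tau": joint torques, N m; "tcp_pos": TCP position; "orientation": TCP orientation; "force": force on the tool from outside, world axes, zero at the start; "wrist_torque": the same for the moment, N m; "gripper_width": finger opening in mm.
Only numpy, scipy, OpenCV 4.12 (cv2) and the standard library are available. Lean on these libraries where they do the work, as an engineer would, in place of code of your own. Each camera call takes 0.05 s, during which the arm holds its last target. There are 200 camera calls.

## Working session

There is one attempt and no reset: what is moved stays moved. The work goes in short steps, Python scripts to look and compute and a shell command to move; the robot and the scene stay as the last step left them, time stands still between calls to the robot, and variables do not carry over. Pictures are saved under pics/ and viewed, about 8 in all and at most 12, crops included, and the job is handed in when it is done.

```bash
mkdir -p pics
cat > h.py <<'E'
import numpy as np,cv2
from workcell import monitor,eyes,manip
from scipy.spatial.transform import Rotation as Rn
def cam(n):
    p=eyes.camera_params(n);K=np.array(p["intrinsics"],float)
    if n=="wrist":
        s=monitor.read_state();M=np.array(p["mount"],float)
        Rw=Rn.from_quat(s["orientation"]).as_matrix()
        Rc=Rw@M[:3,:3];c=Rw@M[:3,3]+np.array(s["tcp_pos"])
        return K,Rc.T,-Rc.T@c
    return K,np.array(p["R"],float),np.array(p["t"],float).ravel()
def ray(C,u,v):
    K,R,t=C;return -R.T@t,R.T@np.linalg.solve(K,[u,v,1.])
def onz(C,u,v,z):
    o,d=ray(C,u,v);return o+d*(z-o[2])/d[2]
def proj(C,X):
    K,R,t=C;q=K@(R@np.array(X,float)+t);return q[:2]/q[2]
E
python3 - <<'E'
from h import *
print(monitor.read_state())
for n in("top","side"):
    im=eyes.grab_frame(n);cv2.imwrite(f"pics/{n}0.png",im)
    C=cam(n);print(n,-C[1].T@C[2],C[0][0,0],C[1][2])
E
```

```text
{'clock': 0.0, 'joint_pos': array([-1.31170481e+00,  3.08991579e-01,  1.63523893e+00, -3.61943921e-06,
        1.19968584e+00, -6.96948400e-02]), 'dq': array([-0.00036274, -0.00049262,  0.00185061, -0.00248368, -0.00175245,
       -0.00077477]), 'tau': array([ 9.23852822e-04, -4.15254629e+01, -2.76665157e+01,  6.24610379e-05,
        1.01717818e-02, -7.89334038e-07]), 'tcp_pos': array([ 201.57981734, -590.75428305,  248.73043431]), 'orientation': array([ 9.86517072e-01,  1.63654259e-01, -1.11538991e-04, -1.15648377e-03]), 'force': array([-0.24364587, -0.2179164 ,  0.48636033]), 'wrist_torque': array([ 0.03040076,  0.01226312, -0.01944371]), 'gripper_width': 85.5805196112526}
top [ 299.9679285   -23.13709959 1248.59910095] 454.40784104029484 [ 1.64804629e-01  7.45065478e-04 -9.86325950e-01]
side [444.70496917 828.61135601 806.27929308] 375.6504563779404 [ 0.0431436  -0.77791595 -0.62688547]
```

View pics/top0.png

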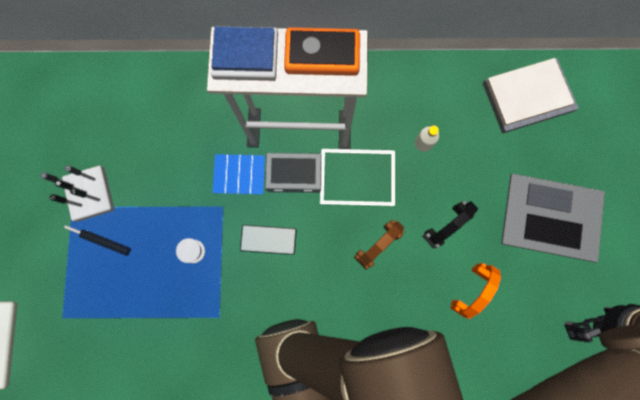

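View pics/side0.png

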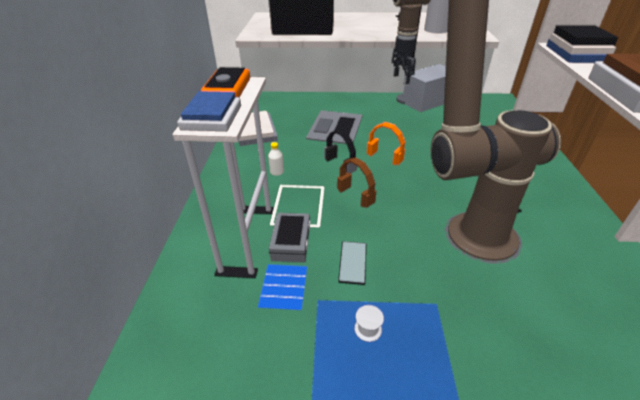

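The top view shows the rack (rail about (295,125)), the grey case (293,172), the bay right of it (358,177), and the black headset (450,225). The bottle is at (428,137), the phone at (268,240) and the spool at (190,250). In the picture, right is -y.

Run:
```python
from h import *
C=cam("top");im=cv2.imread("pics/top0.png");g=cv2.cvtColor(im,cv2.COLOR_BGR2HSV)
def comps(m,box,nm,z,k=1):
    x0,y0,x1,y1=box;mm=np.zeros_like(m);mm[y0:y1,x0:x1]=m[y0:y1,x0:x1]
    cs,_=cv2.findContours(mm,cv2.RETR_EXTERNAL,cv2.CHAIN_APPROX_NONE)
    for c in sorted(cs,key=cv2.contourArea)[-k:]:
        W=np.array([onz(C,*p[0],z)[:2] for p in c],np.float32);r=cv2.minAreaRect(W)
        print(nm,cv2.contourArea(c),cv2.boundingRect(c),"rect",np.round(r[0]),np.round(r[1]),round(r[2],1))
S,V=g[...,1],g[...,2]
comps(((V>190)&(S<60)).astype(np.uint8),(310,140,405,215),"bay",0)
comps(((S<60)&(V<190)).astype(np.uint8),(262,148,323,196),"case",55)
comps(((V<60)).astype(np.uint8),(415,195,485,255),"headset z58",58,3)
comps(((S<70)&(V>90)).astype(np.uint8),(225,115,362,135),"rail",157,2)
comps((S<60).astype(np.uint8),(410,120,445,158),"bottle",60,2)
comps((S<60).astype(np.uint8),(235,220,302,260),"phone",5)
# post feet: dark
comps((V<75).astype(np.uint8),(230,95,360,152),"feet",8,3)
x=cv2.resize(im[100:280,200:500],(800,480),interpolation=cv2.INTER_CUBIC);cv2.imwrite("pics/c1.png",x)
```

```text
bay 3972.5 (320, 149, 75, 57) rect [ 567. -126.] [207. 160.] 88.4
case 2047.5 (265, 153, 57, 40) rect [569.  51.] [150. 107.] 88.7
headset z58 716.0 (423, 202, 54, 45) rect [ 431. -364.] [ 51. 159.] 40.5
rail 0.5 (237, 118, 8, 14) rect [668. 176.] [39.  3.] 26.8
rail 624.5 (244, 120, 104, 11) rect [667.  39.] [258.  20.] 88.2
bottle 324.0 (415, 126, 24, 26) rect [ 659. -309.] [52. 69.] 44.9
phone 1325.5 (240, 225, 56, 29) rect [392. 122.] [148.  71.] 86.0
feet 15.5 (340, 111, 5, 11) rect [742. -85.] [11. 30.] 89.4
feet 53.5 (249, 109, 11, 11) rect [749. 167.] [30. 29.] 1.1
feet 80.5 (248, 129, 11, 18) rect [680. 168.] [28. 50.] 89.8
```

View pics/c1.png

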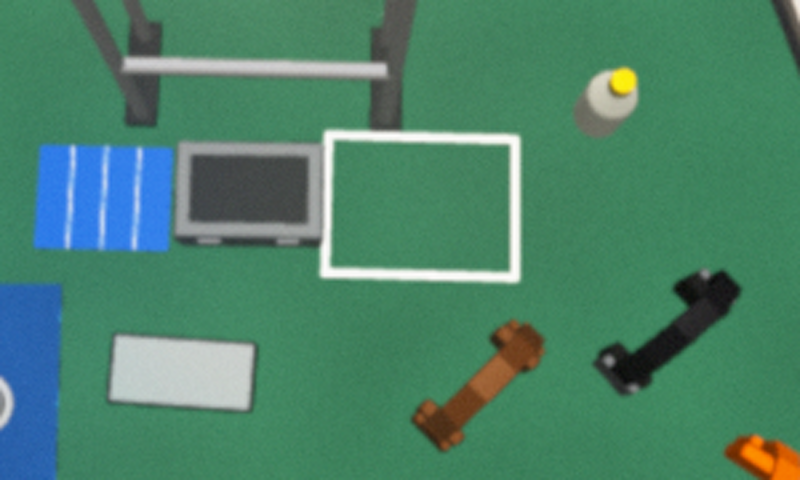

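```bash
python3 -m creep '{"dp":[[0.15,0.3,0],[0.3,0.6,0],[0.46,0.95,0.1],[0.46,0.95,0.1]],"twist":[[0,0,0.1],[0,0,0.2],[0,0,0.29],[0,0,0.29]],"claw":[0.4,0.4,0.4,0.4]}'
python3 -m creep '{"dp":[[0.15,0.3,0],[0.3,0.6,0],[0.46,0.95,0],[0.46,0.95,0]],"twist":[[0,0,0.1],[0,0,0.2],[0,0,0.29],[0,0,0.29]],"claw":[0.4,0.4,0.4,0.4]}'
```

```text
clock: 0.5
tcp_pos: [249.3, -492.9, 260.1]
orientation: [0.971, 0.24, 0.001, -0.001]
force: [0.0, -1.0, 1.1]
gripper_width: 51.2
clock: 0.9
tcp_pos: [294.6, -398.2, 259.2]
orientation: [0.95, 0.313, 0.0, -0.002]
force: [-1.3, -1.0, 0.2]
gripper_width: 51.0
```

```bash
python3 -m creep '{"dp":[[0.15,0.3,0],[0.3,0.6,0],[0.46,0.95,0],[0.46,0.95,0]],"twist":[[0,0,0.1],[0,0,0.2],[0,0,0.29],[0,0,0.29]],"claw":[0.4,0.4,0.4,0.4]}'
python3 -m creep '{"dp":[[0.15,0.3,0],[0.3,0.6,0],[0.46,0.95,0],[0.46,0.95,0]],"twist":[[0,0,0.1],[0,0,0.2],[0,0,0.29],[0,0,0.29]],"claw":[0.4,0.4,0.4,0.4]}'
python3 -m creep '{"dp":[[0.15,0.3,0],[0.3,0.6,0],[0.46,0.95,0],[0.46,0.95,0]],"twist":[[0,0,0.1],[0,0,0.2],[0,0,0.29],[0,0,0.29]],"claw":[0.4,0.4,0.4,0.4]}' | grep -v force
python3 -m creep '{"dp":[[0.15,0.3,0],[0.3,0.6,0],[0.46,0.95,0],[0.46,0.95,0]],"twist":[[0,0,0.1],[0,0,0.2],[0,0,0.29],[0,0,0.29]],"claw":[0.4,0.4,0.4,0.4]}'
python3 -m creep '{"dp":[[0.15,0.3,0],[0.3,0.6,0],[0.46,0.95,0],[0.46,0.95,0]],"twist":[[0,0,0.1],[0,0,0.2],[0,0,0.29],[0,0,0.29]],"claw":[0.4,0.4,0.4,0.4]}'
python3 -m creep '{"dp":[[0.15,0.3,0],[0.3,0.6,0],[0.46,0.97,0],[0.46,0.97,0],[0.46,0.97,0]],"twist":[[0,0,0.1],[0,0,0.2],[0,0,0.29],[0,0,0.29],[0,0,0.29]],"claw":[0.4,0.4,0.4,0.4,0.4]}'
python3 - <<'E'
from h import *
C=cam("wrist");cv2.imwrite("pics/w1.png",eyes.grab_frame("wrist"))
print(monitor.read_state()["joint_pos"])
for p in [(571,126,55),(521,126,55),(621,126,55)]: print(proj(C,p))
E
```

```text
clock: 1.3
tcp_pos: [340.6, -304.2, 259.5]
orientation: [0.923, 0.384, 0.0, -0.001]
force: [0.1, 0.0, 0.8]
gripper_width: 51.2
clock: 1.7
tcp_pos: [386.9, -209.9, 259.8]
orientation: [0.892, 0.453, 0.0, -0.0]
force: [0.3, -0.3, -0.8]
gripper_width: 51.5
clock: 2.1
tcp_pos: [433.3, -115.3, 260.1]
orientation: [0.855, 0.519, 0.001, 0.0]
gripper_width: 51.3
clock: 2.5
tcp_pos: [479.7, -20.6, 260.1]
orientation: [0.813, 0.582, 0.001, 0.0]
force: [-0.1, -0.4, -0.4]
gripper_width: 51.1
clock: 2.9
tcp_pos: [525.9, 74.1, 260.0]
orientation: [0.767, 0.642, 0.001, 0.0]
force: [0.4, -0.7, -0.2]
gripper_width: 51.4
clock: 3.4
tcp_pos: [570.1, 168.5, 259.3]
orientation: [0.717, 0.697, -0.001, 0.0]
force: [0.3, -0.2, 0.4]
gripper_width: 51.5
[ 2.14380575e-01  2.41565893e-01  1.69894519e+00 -1.67013614e-03
  1.20288250e+00  2.44291363e-01]
[326.48548219 222.74753799]
[276.09510079 224.08597215]
[376.97611574 221.40644099]
```

View pics/w1.png

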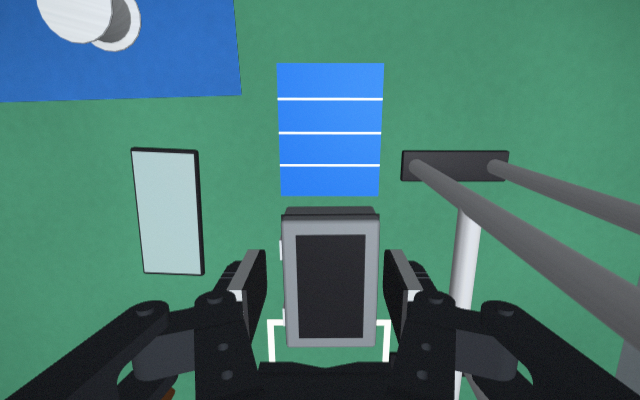

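The wrist view shows the case's end at rows 207-214 and columns 281-379, centred about 4 mm to +x of the tool. The blue striped sheet is flat, and the rack foot starts at column 402. I go down and push.

```bash
python3 -m creep '{"dp":[[0.02,0.02,-0.4],[0.04,0.05,-0.8],[0.04,0.05,-1],[0.04,0.05,-1]],"twist":[[0,0,0],[0,0,0],[0,0,0],[0,0,0]],"claw":[0.4,0.4,0.4,0.4]}'
python3 -m creep '{"dp":[[0,0,-0.4],[0,0,-0.8],[0,0,-1],[0,0,-1],[0,0,-1]],"twist":[[0,0,-0.02],[0,0,-0.04],[0,0,-0.04],[0,0,-0.04],[0,0,-0.04]],"claw":[0.4,0.4,0.4,0.4,0.4]}'
python3 -m creep '{"dp":[[0,-0.05,-0.15],[0,-0.1,-0.28],[0,-0.15,-0.28],[0,-0.2,-0.28],[0,-0.2,-0.28]],"twist":[[0,0,0],[0,0,0],[0,0,0],[0,0,0],[0,0,0]],"claw":[0.4,0.4,0.4,0.4,0.4]}'
python3 -m creep '{"dp":[[0,-0.07,0],[0,-0.14,0],[0,-0.21,0],[0,-0.28,0],[0,-0.35,0],[0,-0.42,0]],"twist":[[0,0,0],[0,0,0],[0,0,0],[0,0,0],[0,0,0],[0,0,0]],"claw":[0.4,0.4,0.4,0.4,0.4,0.4]}'
```

```text
clock: 3.85
tcp_pos: [570.2, 172.4, 155.8]
orientation: [0.718, 0.697, -0.004, -0.002]
force: [0.1, -0.1, -0.8]
gripper_width: 51.1
clock: 4.35
tcp_pos: [575.1, 174.7, 61.6]
orientation: [0.724, 0.689, 0.001, 0.001]
force: [0.1, 0.5, 0.1]
gripper_width: 51.3
clock: 4.85
tcp_pos: [574.0, 154.7, 32.2]
orientation: [0.724, 0.69, 0.0, 0.0]
force: [0.3, -0.6, 1.2]
gripper_width: 51.2
clock: 5.45
tcp_pos: [574.1, 113.3, 32.4]
orientation: [0.724, 0.69, 0.001, -0.0]
force: [-0.7, 3.5, 2.0]
gripper_width: 51.1
```

```bash
python3 -m creep '{"dp":[[0,-0.08,0],[0,-0.2,0],[0,-0.32,0],[-0.01,-0.44,0],[-0.01,-0.56,0],[-0.02,-0.68,0],[-0.02,-0.76,0],[-0.02,-0.8,0]],"twist":[[0,0,0],[0,0,0],[0,0,0],[0,0,0],[0,0,0],[0,0,0],[0,0,0],[0,0,0]],"claw":[0.4,0.4,0.4,0.4,0.4,0.4,0.4,0.4]}'
python3 -m creep '{"dp":[[0,-0.08,0],[0,-0.16,0],[-0.01,-0.24,0],[-0.01,-0.32,0],[-0.01,-0.38,0],[-0.01,-0.4,0],[-0.01,-0.4,0]],"twist":[[0,0,0],[0,0,0],[0,0,0],[0,0,0],[0,0,0],[0,0,0],[0,0,0]],"claw":[0.4,0.4,0.4,0.4,0.4,0.4,0.4]}'
python3 - <<'E'
from h import *
im=eyes.grab_frame("top");cv2.imwrite("pics/t2.png",im)
a=cv2.resize(im[110:260,230:480],(800,480),interpolation=cv2.INTER_CUBIC)
cv2.imwrite("pics/t2c.png",a)
E
```

```text
clock: 6.25
tcp_pos: [571.6, 32.4, 31.9]
orientation: [0.724, 0.689, -0.0, -0.0]
force: [-1.0, 5.8, 3.3]
gripper_width: 51.8
clock: 6.95
tcp_pos: [570.5, -7.4, 31.8]
orientation: [0.724, 0.69, -0.0, 0.0]
force: [-0.5, 0.9, 2.1]
gripper_width: 51.0
```

View pics/t2c.png

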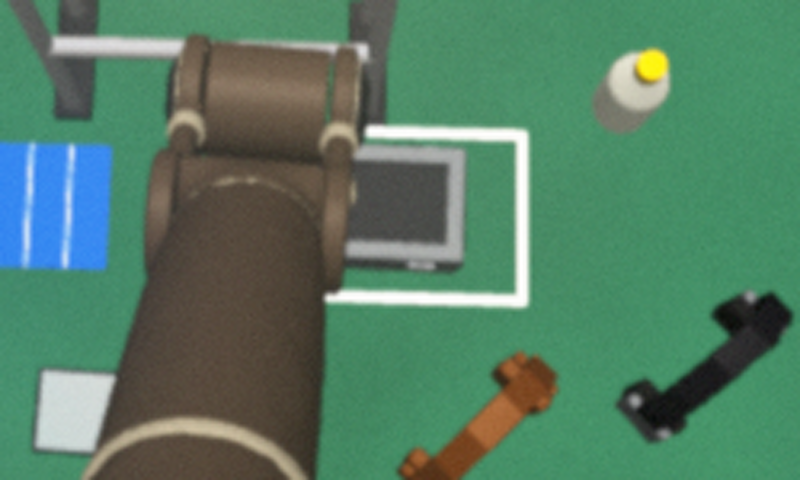

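Run:
```python
from h import *
C=cam("top")
f=lambda u,v,z:np.round(onz(C,230+u/3.2,110+v/3.2,z)[:2],1)
print("case top R corners",f(466,149,55),f(465,258,55))
print("case bottom front",f(462,269,0))
print("bay outer R",f(529,129,0),f(527,307,0),"inner",f(516,138,0),f(516,294,0))
```

```text
case top R corners [ 610.4 -172. ] [ 516.8 -169. ]
case bottom front [ 517.1 -172.8]
bay outer R [ 642.8 -235. ] [ 483.4 -228.5] inner [ 634.6 -223.3] [ 494.9 -219.3]
```

```bash
python3 -m creep '{"dp":[[0,-0.08,0],[0,-0.16,0],[-0.01,-0.22,0],[-0.01,-0.27,0],[-0.01,-0.3,0],[-0.01,-0.31,0],[-0.01,-0.31,0]],"twist":[[0,0,0],[0,0,0],[0,0,0],[0,0,0],[0,0,0],[0,0,0],[0,0,0]],"claw":[0.4,0.4,0.4,0.4,0.4,0.4,0.4]}'
python3 -m creep '{"dp":[[0,0.15,0],[0,0.3,0.1],[0,0.35,0.5],[0,0.35,0.9],[0,0.35,1],[0,0.35,1]],"twist":[[0,0,0],[0,0,0],[0,0,0],[0,0,0],[0,0,0],[0,0,0]],"claw":[0.4,0.4,0.4,0.4,0.4,0.4]}'
python3 -m creep '{"dp":[[-0.3,0,0.3],[-0.6,0,0.7],[-0.9,0,1],[-1,0,1],[-1,0,1]],"twist":[[0,0,-0.25],[0,0,-0.5],[0,0,-0.75],[0,0,-1],[0,0,-1]],"claw":[0,0,0,0,0]}'
python3 - <<'E'
from h import *
im=eyes.grab_frame("side");cv2.imwrite("pics/s2.png",im)
im=eyes.grab_frame("top");cv2.imwrite("pics/t3.png",im)
C=cam("top");g=cv2.cvtColor(im,cv2.COLOR_BGR2HSV)
m=((g[...,1]<60)&(g[...,2]<175)).astype(np.uint8);mm=np.zeros_like(m);mm[152:202,323:391]=m[152:202,323:391]
cs,_=cv2.findContours(mm,cv2.RETR_EXTERNAL,cv2.CHAIN_APPROX_NONE);c=max(cs,key=cv2.contourArea);print(cv2.boundingRect(c),cv2.minAreaRect(np.array([onz(C,*p[0],55)[:2] for p in c],np.float32)))
E
```

```text
clock: 7.7
tcp_pos: [569.5, -38.0, 31.7]
orientation: [0.724, 0.69, -0.0, -0.0]
force: [-0.6, 1.5, -1.0]
gripper_width: 51.3
clock: 8.3
tcp_pos: [572.0, -1.6, 135.2]
orientation: [0.723, 0.69, 0.002, 0.002]
force: [0.1, 0.0, 0.1]
gripper_width: 51.3
clock: 8.8
tcp_pos: [467.8, -2.1, 231.2]
orientation: [0.878, 0.479, -0.001, -0.0]
force: [-0.5, -0.3, -0.2]
gripper_width: 85.3
(340, 152, 47, 50) ((550.7838134765625, -139.80194091796875), (119.58068084716797, 135.10621643066406), 84.573486328125)
```

```bash
python3 -m creep '{"dp":[[-0.05,-0.3,0.1],[-0.1,-0.6,0.2],[-0.1,-0.9,0.2],[-0.1,-0.9,0.2]],"twist":[[0,0,0.2],[0,0,0.4],[0,0,0.58],[0,0,0.58]],"claw":[0,0,0,0]}' | head -3
python3 -m creep '{"dp":[[-0.05,-0.3,0.1],[-0.1,-0.6,0.2],[-0.1,-0.9,0.2],[-0.1,-0.9,0.2]],"twist":[[0,0,0.2],[0,0,0.4],[0,0,0.58],[0,0,0.58]],"claw":[0,0,0,0]}' | head -3
python3 -m creep '{"dp":[[-0.05,-0.3,0.1],[-0.1,-0.6,0.2],[-0.1,-0.9,0.2],[-0.1,-0.9,0.2]],"twist":[[0,0,0.2],[0,0,0.4],[0,0,0.58],[0,0,0.58]],"claw":[0,0,0,0]}' | head -3
python3 -m creep '{"dp":[[-0.05,-0.3,0.1],[-0.1,-0.6,0.2],[-0.1,-0.9,0.2],[-0.1,-0.9,0.2]],"twist":[[0,0,0.2],[0,0,0.4],[0,0,0.58],[0,0,0.58]],"claw":[0,0,0,0]}' | head -3
python3 - <<'E'
from h import *
C=cam("wrist");im=eyes.grab_frame("wrist")
print(monitor.read_state()["joint_pos"], -C[1].T@C[2])
im2=eyes.grab_frame("top");cv2.imwrite("pics/t4.png",im2);cv2.imwrite("pics/w4.png",im)
v=np.vstack([cv2.resize(im,(640,400)),cv2.resize(im2[125:215,225:465],(640,240))[:200]]);cv2.imwrite("pics/v4.png",v)
np.savez("w4.npz",K=C[0],R=C[1],t=C[2])
E
```

```text
clock: 9.3
tcp_pos: [460.2, -95.2, 250.9]
orientation: [0.795, 0.606, -0.001, -0.0]
clock: 9.7
tcp_pos: [450.2, -184.8, 271.0]
orientation: [0.695, 0.719, -0.001, -0.0]
clock: 10.1
tcp_pos: [440.3, -274.4, 290.9]
orientation: [0.578, 0.816, -0.0, -0.0]
clock: 10.5
tcp_pos: [430.3, -364.0, 310.8]
orientation: [0.448, 0.894, 0.0, -0.0]
[-7.77710494e-01  1.38055647e-01  1.71699112e+00  1.00508636e-03
  1.28980552e+00 -1.41821257e+00] [ 388.82324352 -307.78472808  433.84023506]
```

View pics/v4.png

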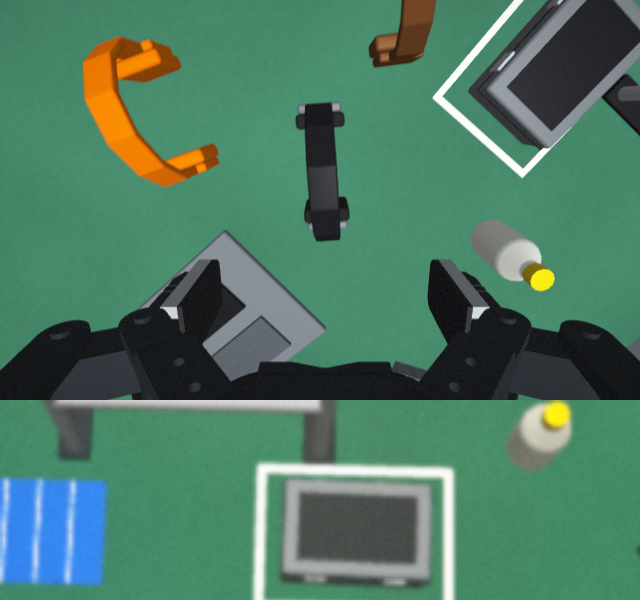

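Case sits inside the tape. The headset in the wrist view runs from its near cup (320,103) to its far end (327,240). Next I locate it by casting rays.

```bash
cat >> h.py <<'E'
def headset(im,C,box):
    m=(im.max(2)<70).astype(np.uint8);x0,y0,x1,y1=box;mm=np.zeros_like(m);mm[y0:y1,x0:x1]=m[y0:y1,x0:x1]
    cs,_=cv2.findContours(mm,cv2.RETR_EXTERNAL,cv2.CHAIN_APPROX_NONE);c=max(cs,key=cv2.contourArea)
    print(cv2.boundingRect(c));M=np.zeros_like(m);cv2.drawContours(M,[c],-1,1,-1);return M
E
python3 - <<'E'
from h import *
d=np.load("w4.npz");C=(d["K"],d["R"],d["t"]);im=cv2.imread("pics/w4.png")
M=headset(im,C,(285,90,365,250))
for r in range(100,242,5):
    x=np.flatnonzero(M[r]); print(r,(x.min(),x.max()) if len(x) else None,end="; ")
print()
for r,z in((103,58),(103,88),(240,88),(240,58)):
    x=np.flatnonzero(M[min(r,238) if r>200 else r+4]); print(r,z,np.round(onz(C,(x.min()+x.max())/2,r,z),1))
for r,z in((150,140),(180,143)):
    x=np.flatnonzero(M[r]); a=onz(C,x.min(),r,z);b=onz(C,x.max()+1,r,z);print(np.round((a+b)/2,1),np.linalg.norm(a-b))
# case
t=cv2.imread("pics/t4.png");T=cam("top");g=cv2.cvtColor(t,cv2.COLOR_BGR2HSV)
m=((g[...,1]<60)&(g[...,2]<175)).astype(np.uint8);mm=np.zeros_like(m);mm[150:195,325:391]=m[150:195,325:391]
cs,_=cv2.findContours(mm,cv2.RETR_EXTERNAL,cv2.CHAIN_APPROX_NONE);c=max(cs,key=cv2.contourArea);print(cv2.minAreaRect(np.array([onz(T,*p[0],55)[:2] for p in c],np.float32)))
E
```

```text
(296, 103, 53, 138)
100 None; 105 (np.int64(305), np.int64(331)); 110 (np.int64(305), np.int64(331)); 115 (np.int64(298), np.int64(343)); 120 (np.int64(296), np.int64(343)); 125 (np.int64(296), np.int64(342)); 130 (np.int64(305), np.int64(333)); 135 (np.int64(305), np.int64(333)); 140 (np.int64(306), np.int64(334)); 145 (np.int64(306), np.int64(334)); 150 (np.int64(306), np.int64(335)); 155 (np.int64(306), np.int64(335)); 160 (np.int64(306), np.int64(335)); 165 (np.int64(307), np.int64(336)); 170 (np.int64(307), np.int64(336)); 175 (np.int64(307), np.int64(336)); 180 (np.int64(308), np.int64(337)); 185 (np.int64(308), np.int64(337)); 190 (np.int64(309), np.int64(337)); 195 (np.int64(309), np.int64(337)); 200 (np.int64(307), np.int64(346)); 205 (np.int64(306), np.int64(347)); 210 (np.int64(305), np.int64(348)); 215 (np.int64(304), np.int64(348)); 220 (np.int64(305), np.int64(346)); 225 (np.int64(313), np.int64(339)); 230 (np.int64(313), np.int64(339)); 235 (np.int64(314), np.int64(339)); 240 (np.int64(317), np.int64(326)); 
103 58 [ 382.5 -309.7   58. ]
103 88 [ 383.  -309.5   88. ]
240 88 [ 474.2 -415.9   88. ]
240 58 [ 481.6 -425.2   58. ]
[ 408.5 -338.2  140. ] 25.174960821420992
[ 424.8 -357.3  143. ] 25.512545569380208
((562.3832397460938, -124.1131362915039), (149.89219665527344, 107.17031860351562), 87.75798034667969)
```

```bash
python3 -m creep '{"dp":[[-0.26,0.3,0],[-0.52,0.6,0],[-0.52,0.6,0]],"twist":[[0,0,0.06],[0,0,0.127],[0,0,0.127]],"claw":[0.2,0.2,0.2]}' | head -3
python3 -m creep '{"dp":[[0,0,0],[0,0,-0.1],[0,0,-0.16],[0,0,-0.16]],"twist":[[-0.2,-0.17,0],[-0.38,-0.33,0],[-0.43,-0.37,0],[-0.43,-0.37,0]],"claw":[0.2,0.2,0.2,0.2]}' | head -3
python3 -m creep '{"dp":[[0,0,-0.4],[0,0,-0.8],[0,0,-1],[0,0,-1],[0,0,-1]],"twist":[[-0.2,-0.17,0],[-0.38,-0.33,0],[-0.43,-0.37,0],[-0.43,-0.37,0],[-0.43,-0.37,0]],"claw":[0.2,0.2,0.2,0.2,0.2]}'
python3 - <<'E'
from h import *
C=cam("wrist");im=eyes.grab_frame("wrist");s=monitor.read_state()
cv2.imwrite("pics/w5.png",im);np.savez("w5.npz",K=C[0],R=C[1],t=C[2])
R=Rn.from_quat(s["orientation"]).as_matrix();print(np.round(R,3),s["tcp_pos"])
h=np.array([.651,-.759,0])
for x,z in((-33,133),(-18,144),(18,144),(-33,129)):print(proj(C,np.array([428.6,-362.7,z])+h*x))
print(proj(C,s["tcp_pos"]),proj(C,s["tcp_pos"]+R[:,2]*80))
E
```

```text
clock: 10.9
tcp_pos: [374.5, -296.4, 309.1]
orientation: [0.417, 0.909, 0.002, -0.004]
clock: 11.3
tcp_pos: [376.7, -299.5, 293.8]
orientation: [0.413, 0.899, -0.06, 0.133]
clock: 11.8
tcp_pos: [378.8, -302.8, 196.6]
orientation: [0.399, 0.869, -0.122, 0.266]
force: [0.1, -0.8, 0.2]
gripper_width: 68.1
[[-0.538  0.759  0.368]
 [ 0.628  0.652 -0.426]
 [-0.563  0.002 -0.827]] [ 380.12527162 -304.16343651  198.71093343]
[321.18366224 226.97086038]
[321.25421866 255.44609076]
[321.52590322 282.66447706]
[321.20589676 221.76288525]
[323.3367907  296.22803483] [323.56063762 228.34156577]
```

View pics/w5.png

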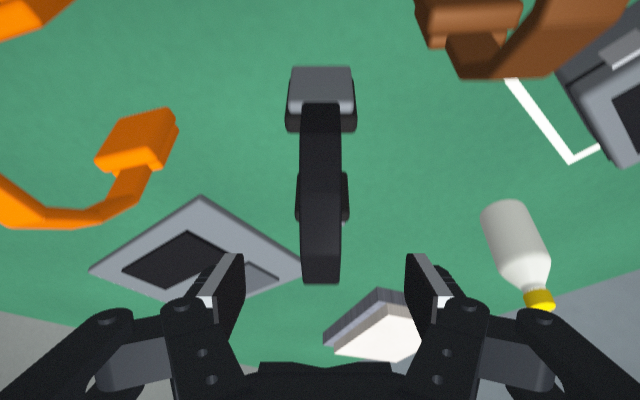

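The band's crown edge is at row 283 and its centre at column 321, both as predicted. I advance along the tool and check before closing.

```bash
python3 -m creep '{"dp":[[0.1,-0.12,-0.24],[0.19,-0.24,-0.47],[0.275,-0.335,-0.68],[0.275,-0.335,-0.68],[0.275,-0.335,-0.68]],"twist":[[0,0,0],[0,0,0],[0,0,0],[0,0,0],[0,0,0]],"claw":[0.2,0.2,0.2,0.2,0.2]}'
```

```text
clock: 12.35
tcp_pos: [407.1, -338.0, 130.1]
orientation: [0.399, 0.868, -0.123, 0.267]
force: [-1.0, -0.2, 0.4]
gripper_width: 68.6
```

```bash
python3 -m creep '{"dp":[[0,0,0],[0,0,0],[0,0,0],[0,0,0],[0,0,0],[0,0,0],[0,0,0]],"twist":[[0,0,0],[0,0,0],[0,0,0],[0,0,0],[0,0,0],[0,0,0],[0,0,0]],"claw":[0.5,0.8,1,1,1,1,1]}'
python3 -m creep '{"dp":[[0,0,0.08],[0,0,0.2],[0,0,0.35],[0,0,0.5],[0,0,0.5],[0,0,0.5]],"twist":[[0,0,0],[0,0,0],[0,0,0],[0,0,0],[0,0,0],[0,0,0]],"claw":[1,1,1,1,1,1]}'
```

```text
clock: 13.05
tcp_pos: [405.7, -336.5, 129.6]
orientation: [0.399, 0.869, -0.122, 0.267]
force: [-2.3, 1.7, 7.2]
gripper_width: 24.9
clock: 13.65
tcp_pos: [404.8, -335.6, 177.9]
orientation: [0.399, 0.869, -0.122, 0.266]
force: [0.5, 1.3, -2.2]
gripper_width: 24.8
```

```bash
python3 -m creep '{"dp":[[0.05,0.16,0.14],[0.1,0.32,0.28],[0.15,0.48,0.42],[0.2,0.64,0.56],[0.25,0.8,0.7],[0.25,0.8,0.7]],"twist":[[0,0,0.08],[0,0,0.16],[0,0,0.24],[0,0,0.32],[0,0,0.4],[0,0,0.4]],"claw":[1,1,1,1,1,1]}'
python3 -m creep '{"dp":[[0.05,0.16,0.14],[0.1,0.32,0.28],[0.15,0.48,0.42],[0.2,0.64,0.56],[0.25,0.8,0.7],[0.25,0.8,0.7]],"twist":[[0,0,0.08],[0,0,0.16],[0,0,0.24],[0,0,0.32],[0,0,0.4],[0,0,0.4]],"claw":[1,1,1,1,1,1]}'
python3 -m creep '{"dp":[[0.05,0.16,0],[0.1,0.32,0],[0.15,0.48,0],[0.2,0.64,0],[0.25,0.8,0],[0.25,0.8,0]],"twist":[[0,0,0.08],[0,0,0.16],[0,0,0.24],[0,0,0.32],[0,0,0.4],[0,0,0.4]],"claw":[1,1,1,1,1,1]}'
python3 -m creep '{"dp":[[0.05,0.16,0],[0.1,0.32,0],[0.15,0.48,0],[0.2,0.64,0],[0.25,0.8,0],[0.25,0.8,0]],"twist":[[0,0,0.08],[0,0,0.16],[0,0,0.24],[0,0,0.32],[0,0,0.38],[0,0,0.38]],"claw":[1,1,1,1,1,1]}'
python3 -m creep '{"dp":[[0,0.16,0],[0,0.32,0],[0,0.48,0],[0,0.56,0],[0,0.56,0],[0,0.56,0]],"twist":[[0,0,0],[0,0,0],[0,0,0],[0,0,0],[0,0,0],[0,0,0]],"claw":[1,1,1,1,1,1]}'
python3 - <<'E'
from h import *
s=monitor.read_state();print(s["joint_pos"],s["tcp_pos"],s["orientation"])
C=cam("wrist");w=eyes.grab_frame("wrist");im=eyes.grab_frame("side");cv2.imwrite("pics/w6.png",w);cv2.imwrite("pics/s6.png",im)
np.savez("w6.npz",K=C[0],R=C[1],t=C[2])
a=cv2.resize(im[60:310,150:470],(600,468),interpolation=cv2.INTER_CUBIC);cv2.imwrite("pics/s6c.png",a)
E
```

```text
clock: 14.25
tcp_pos: [430.8, -255.2, 248.7]
orientation: [0.305, 0.906, -0.093, 0.278]
force: [0.0, -0.9, -1.6]
gripper_width: 24.7
clock: 14.85
tcp_pos: [456.0, -175.8, 318.7]
orientation: [0.209, 0.933, -0.064, 0.286]
force: [-0.4, -0.6, -2.7]
gripper_width: 24.4
clock: 15.45
tcp_pos: [479.4, -95.6, 315.3]
orientation: [0.111, 0.95, -0.033, 0.289]
force: [-0.6, -0.4, -2.2]
gripper_width: 24.7
clock: 16.05
tcp_pos: [505.6, -14.9, 317.5]
orientation: [0.015, 0.956, -0.004, 0.292]
force: [0.2, -0.6, -1.6]
gripper_width: 24.8
clock: 16.65
tcp_pos: [505.2, 39.8, 317.7]
orientation: [0.016, 0.956, -0.005, 0.292]
force: [-0.5, 0.0, -2.1]
gripper_width: 24.4
[ 0.00546238 -0.30879185  2.21588456 -0.0362861   0.64160449 -1.5093518 ] [505.18285614  39.77693749 317.69455633] [ 0.01603793  0.95614851 -0.00485256  0.29240256]
```

View pics/s6c.png

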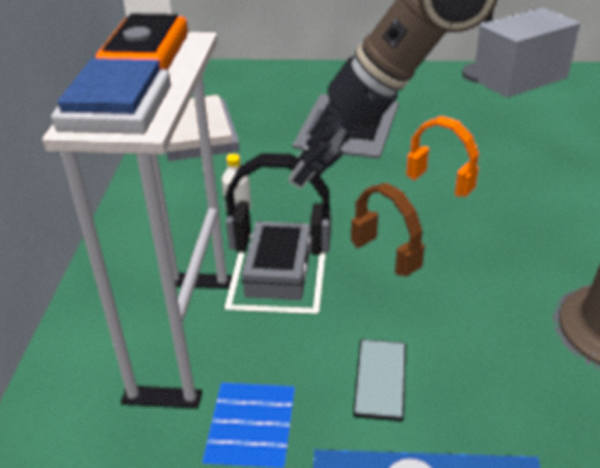

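View pics/w6.png

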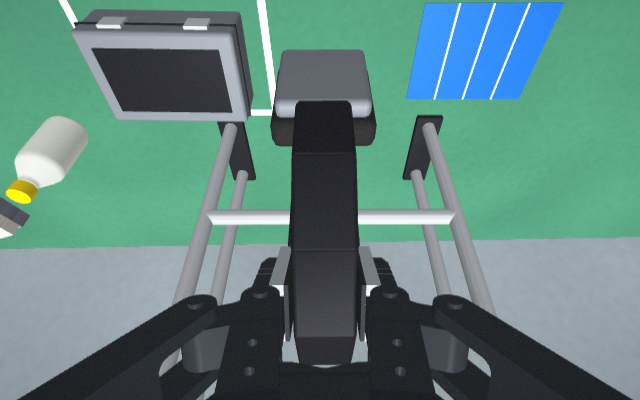

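Side view: the headset is held level in front of the rack. Wrist view: the rail is at row 216, columns 210-455, with the headset over the middle of it. I work out the rail's position from this view.

Run:
```python
from h import *
d=np.load("w6.npz");C=(d["K"],d["R"],d["t"])
for u in(210,240,400,455):print("wrist",u,np.round(onz(C,u,216.5,157),1))
T=cam("top");im=cv2.imread("pics/top0.png")
for u in(255,290,335):
    col=im[112:140,u].min(1).astype(float);col=np.clip(col-100,0,None);v=112+(col*np.arange(28)).sum()/col.sum()
    print("top",u,round(v,1),np.round(onz(T,u,v,157),1))
s=monitor.read_state();R=Rn.from_quat(s["orientation"]).as_matrix();print(np.round(R,3))
# nearest point between rays (wrist mid, top same)
```

```text
wrist 210 [660.8 -83.4 157. ]
wrist 240 [661.9 -52.2 157. ]
wrist 400 [667.5 114.4 157. ]
wrist 455 [669.4 171.8 157. ]
top 255 123.7 [669.8 140.7 157. ]
top 290 124.5 [667.2  53.1 157. ]
top 335 125.6 [664.  -59.5 157. ]
[[-0.828  0.035  0.559]
 [ 0.029  0.999 -0.019]
 [-0.559  0.    -0.829]]
```

```bash
python3 -m creep '{"dp":[[0.15,0,0],[0.3,0,0],[0.45,0,0],[0.6,0.02,0],[0.64,0.02,0],[0.64,0.02,0]],"twist":[[0,0,0],[0,0,0],[0,0,0],[0,0,0],[0,0,0],[0,0,0]],"claw":[1,1,1,1,1,1]}'
python3 -m creep '{"dp":[[0.15,0,0],[0.3,0,0],[0.45,0,0],[0.6,0,0],[0.64,0,0],[0.64,0,0]],"twist":[[0,0,0],[0,0,0],[0,0,0],[0,0,0],[0,0,0],[0,0,0]],"claw":[1,1,1,1,1,1]}'
python3 -m creep '{"dp":[[0,0,-0.1],[0,0,-0.2],[0,0,-0.3],[0,0,-0.4],[0,0,-0.5],[0,0,-0.6],[0,0,-0.6]],"twist":[[0,0,0],[0,0,0],[0,0,0],[0,0,0],[0,0,0],[0,0,0],[0,0,0]],"claw":[1,1,1,1,1,1,1]}'
python3 - <<'E'
from h import *
im=eyes.grab_frame("side");cv2.imwrite("pics/s7.png",im)
cv2.imwrite("pics/s7c.png",cv2.resize(im[60:310,150:470],(600,468),interpolation=cv2.INTER_CUBIC))
E
```

```text
clock: 17.35
tcp_pos: [569.5, 41.4, 317.7]
orientation: [0.017, 0.956, -0.005, 0.292]
force: [0.8, 0.7, -2.8]
gripper_width: 24.2
clock: 17.95
tcp_pos: [632.9, 41.7, 317.7]
orientation: [0.016, 0.956, -0.005, 0.292]
force: [-0.1, 0.9, -1.7]
gripper_width: 25.0
clock: 18.65
tcp_pos: [631.7, 41.9, 254.9]
orientation: [0.016, 0.957, -0.005, 0.29]
force: [-0.7, 0.6, -2.0]
gripper_width: 24.9
```

View pics/s7c.png

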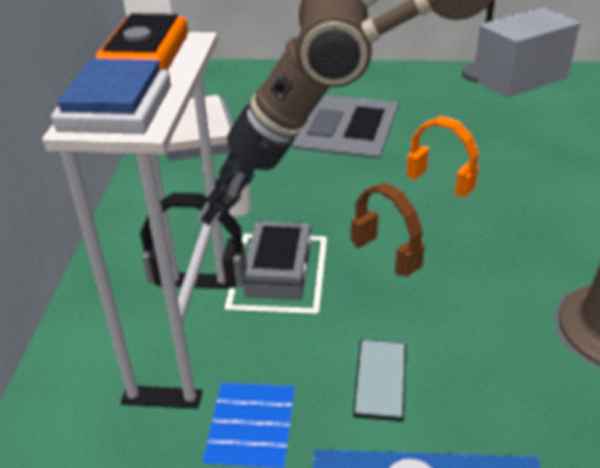

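The headset straddles the rail, with no contact force yet. I lower it on.

```bash
python3 -m creep '{"dp":[[0,0,-0.12],[0,0,-0.25],[0,0,-0.4],[0,0,-0.55],[0,0,-0.7],[0,0,-0.8],[0,0,-0.84],[0,0,-0.84]],"twist":[[0,0,0],[0,0,0],[0,0,0],[0,0,0],[0,0,0],[0,0,0],[0,0,0],[0,0,0]],"claw":[1,1,1,1,1,1,1,1]}'
python3 -m creep '{"dp":[[0,0,-0.02],[0,0,-0.04],[0,0,-0.06],[0,0,-0.08],[0,0,-0.08]],"twist":[[0,0,0],[0,0,0],[0,0,0],[0,0,0],[0,0,0]],"claw":[1,1,1,1,1]}'
```

```text
clock: 19.5
tcp_pos: [632.8, 42.0, 172.9]
orientation: [0.016, 0.956, -0.005, 0.292]
force: [0.7, -0.3, -1.2]
gripper_width: 24.8
clock: 20.0
tcp_pos: [633.1, 42.0, 165.7]
orientation: [0.016, 0.956, -0.005, 0.292]
force: [0.2, 0.4, -2.6]
gripper_width: 24.7
```

```bash
python3 -m creep '{"dp":[[0,0,-0.01],[0,0,-0.02],[0,0,-0.03],[0,0,-0.04],[0,0,-0.04]],"twist":[[0,0,0],[0,0,0],[0,0,0],[0,0,0],[0,0,0]],"claw":[1,1,1,1,1]}'
python3 -m creep '{"dp":[[0,0,-0.01],[0,0,-0.02],[0,0,-0.03],[0,0,-0.03]],"twist":[[0,0,0],[0,0,0],[0,0,0],[0,0,0]],"claw":[1,1,1,1]}'
```

```text
clock: 20.5
tcp_pos: [633.1, 42.0, 161.7]
orientation: [0.016, 0.956, -0.005, 0.292]
force: [-0.2, -0.4, -2.5]
gripper_width: 24.8
clock: 20.9
tcp_pos: [633.8, 42.0, 159.5]
orientation: [0.016, 0.956, -0.005, 0.293]
force: [-0.9, -0.2, 1.2]
gripper_width: 24.7
```

```bash
python3 -m creep '{"dp":[[0,0,-0.005],[0,0,-0.005],[0,0,-0.005]],"twist":[[0,0,0],[0,0,0],[0,0,0]],"claw":[1,1,1]}'
python3 -m creep '{"dp":[[0,0,0],[0,0,0],[0,0,0],[0,0,0],[0,0,0],[0,0,0],[0,0,0]],"twist":[[0,0,0],[0,0,0],[0,0,0],[0,0,0],[0,0,0],[0,0,0],[0,0,0]],"claw":[0.68,0.62,0.55,0.5,0.45,0.4,0.4]}'
python3 - <<'E'
from h import *
im=eyes.grab_frame("wrist");cv2.imwrite("pics/w8.png",im)
E
```

```text
clock: 21.2
tcp_pos: [633.9, 42.0, 159.3]
orientation: [0.016, 0.956, -0.005, 0.293]
force: [-2.8, 0.2, 3.2]
gripper_width: 24.4
clock: 21.9
tcp_pos: [633.3, 42.0, 158.4]
orientation: [0.016, 0.956, -0.005, 0.293]
force: [-0.0, 0.7, 0.3]
gripper_width: 51.4
```

View pics/w8.png

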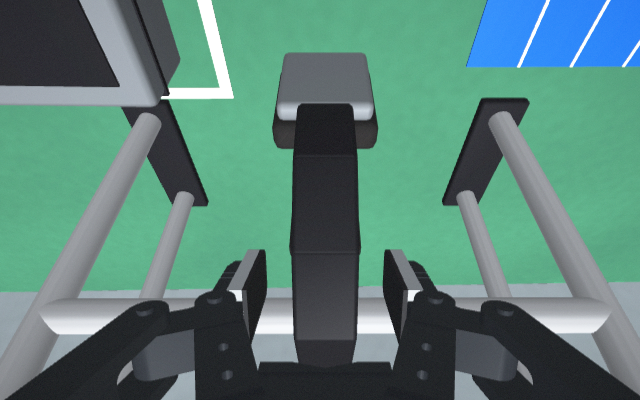

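The fingers are clear on both sides and the headset rests on the rail as it was held. I back out along the tool axis.

```bash
python3 -m creep '{"dp":[[-0.06,0,0.08],[-0.15,0,0.22],[-0.3,0.01,0.44],[-0.45,0.02,0.66],[-0.45,0.02,0.66]],"twist":[[0,0,0],[0,0,0],[0,0,0],[0,0,0],[0,0,0]],"claw":[0.4,0.4,0.4,0.4,0.4]}'
python3 -m creep '{"dp":[[-0.3,0,0.1],[-0.6,0,0.2],[-0.9,0,0.3],[-1,0,0.3],[-1,0,0.3]],"twist":[[0,0,0],[0,0,0],[0,0,0],[0,0,0],[0,0,0]],"claw":[0.4,0.4,0.4,0.4,0.4]}'
python3 - <<'E'
from h import *
a=eyes.grab_frame("side");
for _ in range(8): im=eyes.grab_frame("side")
print("moved px",cv2.absdiff(a,im)[100:320,150:300].max())
t=eyes.grab_frame("top");cv2.imwrite("pics/t9.png",t)
v=np.hstack([cv2.resize(im[80:280,170:330],(384,480)),cv2.resize(t[110:260,240:365],(400,480))]);cv2.imwrite("pics/v9.png",v)
E
```

```text
clock: 22.45
tcp_pos: [588.9, 44.2, 228.6]
orientation: [0.016, 0.955, -0.004, 0.296]
force: [0.2, -0.0, 0.9]
gripper_width: 51.5
clock: 22.95
tcp_pos: [487.4, 44.0, 254.2]
orientation: [0.016, 0.956, -0.005, 0.293]
force: [-0.4, -0.1, 0.1]
gripper_width: 51.2
moved px 143
```

View pics/v9.png

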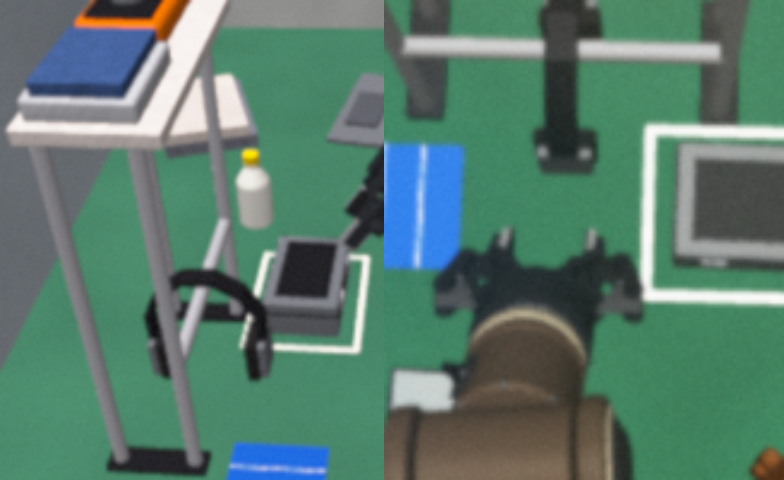

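It hangs astride the rail, about level and clear of the case. One stillness check, then I hand in.

```bash
python3 -m creep '{"dp":[[0,0,0],[0,0,0],[0,0,0],[0,0,0],[0,0,0],[0,0,0],[0,0,0],[0,0,0]],"twist":[[0,0,0],[0,0,0],[0,0,0],[0,0,0],[0,0,0],[0,0,0],[0,0,0],[0,0,0]],"claw":[0.4,0.4,0.4,0.4,0.4,0.4,0.4,0.4]}' | head -1
python3 - <<'E'
from h import *
a=eyes.grab_frame("side")
for _ in range(8): b=eyes.grab_frame("side")
d=lambda i:(i[185:240,225:285].max(2)<60)
print(d(a).sum(),(d(a)^d(b)).sum(),[np.argwhere(d(i)).mean(0).round(2) for i in(a,b)])
E
```

```text
clock: 24.25
608 19 [array([25.25, 35.32]), array([25.21, 35.48])]
```

Run:
```python
from h import *
r=[]
for _ in range(20):
    i=eyes.grab_frame("side")[185:240,225:285].max(2)<60; r.append(np.argwhere(i).mean(0))
r=np.array(r);print(r.round(2)[:, 1],r.std(0))
print(manip.hand_in())
```

```text
[35.34 35.32 35.21 35.26 35.15 35.46 35.45 35.29 35.27 35.3  35.27 35.24
 35.18 35.28 35.2  35.4  35.25 35.35 35.23 35.3 ] [0.04615602 0.08102684]
the job is handed in; nothing more can be done
None
```

I pushed the parts case along the bench into the taped outline, hung the black headset over the rail, and handed the job in at about 26 s of the 69 s allowed. No verdict is given.

- **Case:** measured from above after the push, its centre was about 2 mm from the bay's centre in each direction, within about 1 degree of parallel. The last view from above still shows it inside the tape.
- **Headset:** I lowered it until it touched, at the height expected for the crown resting on the rail, then released it. It was about 1 mm off the rail's axis front to back. In the last side view it hangs astride, about level, clear of the case and with the fingers well away.
- **Stillness:** a first frame comparison, taken just after the retreat, flagged changed pixels and was not conclusive. Twenty later frames show only noise, under 0.1 pixel.
- **Contact:** the wrist force, read at the end of each move, stayed below about 8 N, and no reading pointed to a knock on the rack.
- **Bystanders:** the arm stayed well clear of the bottle, spool and phone. I did not re-measure their positions at the end.

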